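# Move the row of tools to the other rack in reverse order

### The job

Move the four hand tools one by one from the full tool rack to the empty one, in reverse order: the tool that lies leftmost in the full rack must end rightmost in the empty rack, the second from the left second from the right, and so on. Lay each tool lengthwise in the middle of its own lane, resting in the V notches of both bars, and do not disturb the glue bottle, the solder reel and the cardboard tube standing nearby.

Things in the scene. Friction and masses are not known exactly. Their poses are not given: they have to be found in the camera images.
- screwdriver: screwdriver with orange handle, 230 mm long, 85 g, most of it in the handle. Origin at mid-length, 14 mm below its axis; y runs along it toward the handle end, z up. Handle, 29 mm diameter, y = +20 to +115 mm; shaft, 6 mm. Grip the handle near y = +50, between the bars. In the rack it lies nose down by 4 degrees, handle toward the robot, origin about 24 mm above the desk.
- pliers: long-nose pliers with red handles, 192 x 48 x 12 mm, about 170 g, lying flat in the full rack. Origin at mid-length on the underside; y runs toward the handle ends, z up. The pivot region (y = -30 to +33 mm) is 44 mm wide and 12 mm thick: grip it across there, at y about 0. In the rack its origin is about 30 mm above the desk.
- iron: soldering iron without a cord, blue grip, 282 mm long, about 75 g, cold. Origin at mid-length, 12 mm below its axis; y runs along it toward the rear end (away from the tip), z up. Blue grip 23 mm diameter from y = -18 to +66 mm, grip it there near y = +25. In the rack its origin is about 23 mm above the desk, rear end toward the robot.
- file: flat steel file, a plain bar 200 x 16 x 4 mm, about 110 g, lying flat in the full rack. Origin at mid-length on the underside; y runs along it, z up. Grip it across its 16 mm width at mid-length. In the rack its underside is about 30 mm above the desk, with free space below it between the bars.
- full_rack: Fixed wooden rack, full at first: 240 x 340 mm base board (x = -140 to 100), 6 mm thick, with two cross bars along y, 20 mm wide, centred at x = -84 and +84 mm. Four V notches in each (12 degree slopes, floor lines 28 mm above the desk, crests 37, end cheeks 44) make lanes at y = 120, 40, -40, -120 mm. Origin on the desk, mid between bars and lanes; x away from the robot at yaw 0, z up.
- empty_rack: Fixed wooden rack, empty, no tags: 240 x 340 mm base board (x = -140 to 100), 6 mm thick, with two cross bars along y, 20 mm wide, centred at x = -84 and +84 mm. Four V notches in each (12 degree slopes, floor lines 28 mm above the desk, crests 37, end cheeks 44) make lanes at y = 120, 40, -40, -120 mm. Origin on the desk, mid between bars and lanes; x away from the robot at yaw 0, z up.
- tag_screwdriver: small aluminium tag (28 x 62 x 3 mm, fixed to the front apron of the full rack) with an embossed pictogram of a screwdriver; it marks the starting lane of the screwdriver. Origin: centre of its underside, 121 mm in front (-x of the rack) of the lane's centre; axes as the full rack's.
- tag_pliers: small aluminium tag (28 x 62 x 3 mm, fixed to the front apron of the full rack) with an embossed pictogram of pliers; it marks the starting lane of the pliers. Origin: centre of its underside, 121 mm in front (-x of the rack) of the lane's centre; axes as the full rack's.
- tag_iron: small aluminium tag (28 x 62 x 3 mm, fixed to the front apron of the full rack) with an embossed pictogram of a soldering iron; it marks the starting lane of the soldering iron. Origin: centre of its underside, 121 mm in front (-x of the rack) of the lane's centre; axes as the full rack's.
- tag_file: small aluminium tag (28 x 62 x 3 mm, fixed to the front apron of the full rack) with an embossed pictogram of a file (a plain bar); it marks the starting lane of the file. Origin: centre of its underside, 121 mm in front (-x of the rack) of the lane's centre; axes as the full rack's.
- glue_bottle: bystander: white glue bottle with orange tip, 47 mm diameter, 148 mm high, standing behind the racks at the right; origin at the centre of its underside.
- solder_reel: bystander: solder reel with green flanges, 60 mm diameter, 35 mm high, standing behind the racks in the middle; origin at the centre of its underside.
- kraft_tube: bystander: upright brown cardboard tube, 68 mm diameter, 72 mm high, standing behind the racks at the left; origin at the centre of its underside.

How it is judged (in metres and radians):
At the end, for the whole second after the job is handed in: Each tool rests in the empty rack in the lane mirroring its starting lane: origin within 15 mm of the lane's middle line, within 20 mm of mid-rack lengthwise, 12 to 52 mm above the desk, its length within 0.17 rad of the lane (either way round), at rest; bystanders undisturbed (((y of tag_screwdriver in the frame of full_rack between 0.1 and 0.14 m and y of screwdriver in the frame of empty_rack between -0.135 and -0.105 m) or (y of tag_screwdriver in the frame of full_rack between 0.02 and 0.06 m and y of screwdriver in the frame of empty_rack between -0.055 and -0.025 m) or (y of tag_screwdriver in the frame of full_rack between -0.06 and -0.02 m and y of screwdriver in the frame of empty_rack between 0.025 and 0.055 m) or (y of tag_screwdriver in the frame of full_rack between -0.14 and -0.1 m and y of screwdriver in the frame of empty_rack between 0.105 and 0.135 m)) and x of screwdriver in the frame of empty_rack between -0.02 and 0.02 m and z of screwdriver in the frame of empty_rack between 0.012 and 0.052 m and angle between the y axis of each of screwdriver, pliers, iron, file and the x axis of empty_rack, either way round below 0.17 rad and linear speed of each of screwdriver, pliers, iron, file below 0.02 m/s and angular speed of each of screwdriver, pliers, iron, file below 0.2 rad/s and ((y of tag_pliers in the frame of full_rack between 0.1 and 0.14 m and y of pliers in the frame of empty_rack between -0.135 and -0.105 m) or (y of tag_pliers in the frame of full_rack between 0.02 and 0.06 m and y of pliers in the frame of empty_rack between -0.055 and -0.025 m) or (y of tag_pliers in the frame of full_rack between -0.06 and -0.02 m and y of pliers in the frame of empty_rack between 0.025 and 0.055 m) or (y of tag_pliers in the frame of full_rack between -0.14 and -0.1 m and y of pliers in the frame of empty_rack between 0.105 and 0.135 m)) and x of pliers in the frame of empty_rack between -0.02 and 0.02 m and z of pliers in the frame of empty_rack between 0.012 and 0.052 m and ((y of tag_iron in the frame of full_rack between 0.1 and 0.14 m and y of iron in the frame of empty_rack between -0.135 and -0.105 m) or (y of tag_iron in the frame of full_rack between 0.02 and 0.06 m and y of iron in the frame of empty_rack between -0.055 and -0.025 m) or (y of tag_iron in the frame of full_rack between -0.06 and -0.02 m and y of iron in the frame of empty_rack between 0.025 and 0.055 m) or (y of tag_iron in the frame of full_rack between -0.14 and -0.1 m and y of iron in the frame of empty_rack between 0.105 and 0.135 m)) and x of iron in the frame of empty_rack between -0.02 and 0.02 m and z of iron in the frame of empty_rack between 0.012 and 0.052 m and ((y of tag_file in the frame of full_rack between 0.1 and 0.14 m and y of file in the frame of empty_rack between -0.135 and -0.105 m) or (y of tag_file in the frame of full_rack between 0.02 and 0.06 m and y of file in the frame of empty_rack between -0.055 and -0.025 m) or (y of tag_file in the frame of full_rack between -0.06 and -0.02 m and y of file in the frame of empty_rack between 0.025 and 0.055 m) or (y of tag_file in the frame of full_rack between -0.14 and -0.1 m and y of file in the frame of empty_rack between 0.105 and 0.135 m)) and x of file in the frame of empty_rack between -0.02 and 0.02 m and z of file in the frame of empty_rack between 0.012 and 0.052 m); the robot touches nothing.
It fails at once if the white glue bottle is moved more than 25 mm or tipped over (distance of glue_bottle from where it was at the start of the episode above 0.025 m or angle between glue_bottle's own z axis and vertical above 0.4 rad).
It fails at once if the solder reel is moved more than 25 mm or tipped over (distance of solder_reel from where it was at the start of the episode above 0.025 m or angle between solder_reel's own z axis and vertical above 0.4 rad).
It fails at once if the cardboard tube is moved more than 25 mm or tipped over (distance of kraft_tube from where it was at the start of the episode above 0.025 m or angle between kraft_tube's own z axis and vertical above 0.4 rad).
It also fails if it takes over 112 s, if anything falls off the work surface, if the arm or the gripper's body presses on something with over 40 N, if the wrist force passes 120 N, or if a joint passes its speed limit or range.

### The arm

A 6-joint arm with a two-finger parallel gripper is mounted at the origin on a cart in front of the work surface, level with it; the furniture and walls round the work are solid. World frame = base frame: x ahead of the robot, y to its left, z up, the work surface at z = 0. Lengths are in mm, angles in rad, forces in N, time in s.
With the tool pointing down it reaches from about 350 to 950 mm from the base axis. Payload 17.4 kg.
Tool frame: the origin (TCP) lies midway between the tips of the shut fingers; the grasp point (between the pads) lies behind it (r.pinch_z is the z of the grasp point in the tool frame, in mm); z points along the fingers, y is the line along which they close (so a half turn about z gives the same grasp; the last joint's range is limited). The gripper opens to 93 mm and grips with 3 to 60 N. Pads are 15 mm wide; open, the fingers measure 128 mm over their backs; the gripper's body (75 mm by 188 mm) begins 65 mm behind the grasp point.
Start: joints at [1.202, 0.116, 1.442, -0, 1.584, -0.038], TCP at [219.248, 638.406, 218.646] pointing down, gripper open.
Joint ranges: [-2.83, 2.83], [-0.83, 2.19], [0.07, 2.5], [-1.14, 4.28], [0.01, 3], [-2.97, 2.97]. Speed limits (rad/s): [1.89, 1.89, 2.22, 3.14, 3.14, 3.14].

### API

Orientations are given as a unit quaternion [x, y, z, w].
In Python, from bench import r gives the robot as it stands. The module is installed in compiled form; this text tells all that it offers.
- The arm moves only by the tool servo_tool, never from a script. Its argument "rows" is a list of rows, each a list of 4 numbers: the shift along the tool's x, y, z normalised to -1 to 1, where 1 is 0.1 m, then the turn about the tool's z normalised to -1 to 1, where 1 is pi/2 rad. In form: [[x, y, z, spin], ...]. A call has 1 to 20 rows; each row shifts and turns the commanded pose from where the row before left it, along the tool's axes as they then stand; what a row does not reach is not made up. A row lasts 1/10 s, in which the tool goes at most 50 mm and 8.59 degrees, less where a joint would pass 70% of its speed; a pose out of reach is approached as far as the arm can. A call with a number of a shift or a turn outside -1 to 1 is refused whole. A call with a gripper value outside its range is refused whole. "claw" is the closure, from 0 (fully open) to 1 (shut), set as the call begins (left out, the last holds). The fingers move at their own pace and stop on an object; "force" is the grip in N (left out, the last holds). Time passes only in rows, so rows that do not move let the fingers close. It gives the time, the measured TCP pose, the force, the opening and the grip force at its end, in the units of the state.
- r.state(): the state, without advancing time (a new reading comes with each control period).
- r.snapshot(name): name is "side" or "top" or "wrist"; returns a dict with "frame" (420x560x3 uint8, red, green, blue), "intrinsics" (3x3 intrinsics, pixels), "rvec" (rotation vector, rad) and "tvec" (3), from world to camera coordinates, as OpenCV has them. Camera axes: x right, y down, z forward; pixel columns grow to the right and rows downward; lengths in mm; the calibration is good to about 2 mm. A picture is of the moment at which its call begins. There is no depth.
- r.sign_off(): hands the job in; it is judged then, once.
Trained networks look in the newest picture that a camera, given by its name, has taken for a name from the list of things; names that differ only in an ending like _2 or _b are one class to them, and where a whole thing is asked for, a point or a joint stands for the part that bears it (a point fixed in the world has none). Each returns a list of dicts, best first, with "p" (0 to 1); they miss things now and then, are a little off and sometimes report something else, mostly with a low value. They report only what shows in the picture. A call takes as long as a camera call.
- r.find_in(target, camera): "extent" ([centre column, centre row, width, height] in pixels, round what is visible of it).
- r.landmark_of(target, camera): "position" ([column, row] in pixels: a listed point, or the origin of a listed thing).
The state is a dict: "time": time; "joints": joint angles; "qd": joint speeds; "effort": joint torques, N m; "eef_pos": TCP position; "eef_rot": TCP orientation; "force": force on the tool from outside, world axes, zero at the start; "torque": the same for the moment, N m; "opening": finger opening in mm; "grasp_force": force on a finger pad.
Only numpy, scipy, OpenCV 4.12 (cv2) and the standard library are available. Lean on these libraries where they do the work, as an engineer would, in place of code of your own. Each camera call takes 0.05 s, during which the arm holds its last target. There are 200 camera calls.

## Working session

There is one attempt and no reset: what is moved stays moved. The work goes in short steps, Python scripts to look and compute and a tool call to move; the robot and the scene stay as the last step left them, time stands still between calls to the robot, and variables do not carry over. Pictures are saved under pics/ and viewed, at most 14 in all, crops included, and the job is handed in when it is done.

Besides the shell and the picture viewer there is one more tool, called after "Call:" by a JSON object that holds its "name" and its "arguments". servo_tool: Moves the arm, as the interface text tells. Scaled input: -1 to 1 covers 0.1 m each way for a shift and pi/2 rad each way for a turn. Its arguments: {"type":"object","properties":{"rows":{"type":"array","items":{"type":"array","items":{"type":"number"}}},"claw":{"type":"number"},"force":{"type":"number"}},"required":["rows"]}

```bash
mkdir -p pics; cat > h.py <<'E'
import numpy as np, cv2
from bench import r
def snap(n,f=None):
    s=r.snapshot(n)
    if f: cv2.imwrite('pics/'+f,cv2.cvtColor(s['frame'],cv2.COLOR_RGB2BGR))
    return s
def ray(s,px,z):
    R,_=cv2.Rodrigues(np.array(s['rvec'],float)); t=np.array(s['tvec'],float).ravel()
    K=np.array(s['intrinsics'],float)
    d=R.T@np.linalg.inv(K)@np.array([px[0],px[1],1.]); c=-R.T@t
    return c+d*(z-c[2])/d[2]
def proj(s,P):
    p,_=cv2.projectPoints(np.array(P,float).reshape(-1,3),np.array(s['rvec'],float),np.array(s['tvec'],float),np.array(s['intrinsics'],float),None)
    return p.reshape(-1,2)
E
python3 - <<'E'
from h import *
st=r.state(); print({k:np.round(v,3) for k,v in st.items()}, r.pinch_z)
Z={'screwdriver':24,'pliers':30,'iron':23,'file':30,'full_rack':0,'empty_rack':0,'glue_bottle':0,'solder_reel':0,'kraft_tube':0,'tag_screwdriver':10,'tag_pliers':10,'tag_iron':10,'tag_file':10}
for c in ('top','side'):
    s=snap(c,c+'0.png')
    for n,z in Z.items():
        for d in r.landmark_of(n,c)[:2]:
            print(c,n,round(d['p'],2),np.round(d['position'],1),np.round(ray(s,d['position'],z)[:2],1))
E
```

```text
{'time': np.float64(0.0), 'joints': array([ 1.202,  0.116,  1.442, -0.   ,  1.584, -0.038]), 'qd': array([-0.001,  0.001,  0.   ,  0.   ,  0.   ,  0.002]), 'effort': array([-2.0000e-03, -7.2123e+01, -6.2263e+01,  7.8000e-02,  2.4000e-02,
       -0.0000e+00]), 'eef_pos': array([219.162, 638.206, 217.914]), 'eef_rot': array([ 0.165,  0.986, -0.001, -0.   ]), 'force': array([ 0.44 , -1.099, -0.338]), 'torque': array([ 0.022,  0.011, -0.049]), 'grasp_force': np.float64(0.0), 'opening': np.float64(92.952)} -18.8
top screwdriver 0.64 [169.7 214.3] [536.7 315.6]
top pliers 0.79 [195.  211.4] [547.1 237.8]
top iron 0.78 [246.2 209.3] [559.2  82.4]
top file 0.55 [222.2 213.1] [544.4 154.6]
top file 0.34 [244.2 211.2] [552.2  87.8]
top full_rack 0.96 [210.1 212.9] [547.9 195.7]
top full_rack 0.73 [170.1 255.7] [411.7 311.9]
top empty_rack 0.59 [336.6 222.6] [ 529.1 -198.8]
top empty_rack 0.47 [243.9 251.2] [432.   85.9]
top glue_bottle 0.84 [327.2 153.2] [ 750.2 -166.7]
top glue_bottle 0.19 [169.6 256.4] [409.5 313.3]
top solder_reel 0.87 [274.2 151.8] [749.7   1.8]
top kraft_tube 0.92 [236.4 
[... 430 characters left out ...]
 244.8] [552.6  81.6]
side file 0.82 [274.1 267.4] [557.8 161.2]
side file 0.21 [224.1 192.7] [734.8 -97.5]
side full_rack 0.56 [279.4 293.8] [540.5 205.9]
side full_rack 0.23 [190.1 257.7] [760.4 126.8]
side empty_rack 0.8 [303.6 188.2] [ 525.4 -189. ]
side glue_bottle 0.88 [221.4 190.5] [ 759.3 -149. ]
side solder_reel 0.93 [205.1 220.6] [765.8  -9.6]
side kraft_tube 0.66 [187.8 256. ] [767.6 122.1]
side tag_screwdriver 0.93 [337.7 347.5] [418.7 322.2]
side tag_screwdriver 0.58 [272.5 267.8] [564.4 143.8]
side tag_pliers 0.58 [338.2 308.2] [419.4 235.2]
side tag_iron 0.53 [333.9 252.4] [432.  78.]
side tag_file 0.74 [335.3 280.1] [426.8 162.3]
side tag_file 0.57 [336.5 252.3] [426.1  77. ]
```

```bash
python3 - <<'E'
import cv2
a=cv2.imread('pics/top0.png')[120:300,120:420]
cv2.imwrite('pics/top0c.png',cv2.resize(a,(800,480),interpolation=cv2.INTER_CUBIC))
E
```

```text
(no output)
```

View pics/top0c.png

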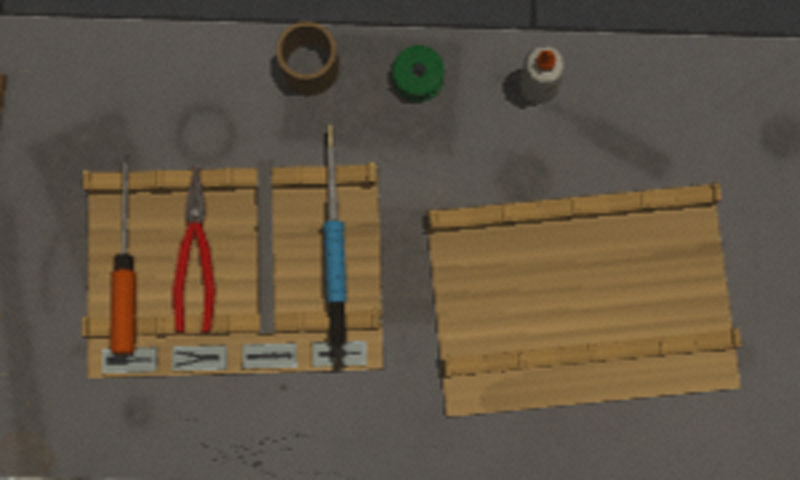

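View pics/side0.png

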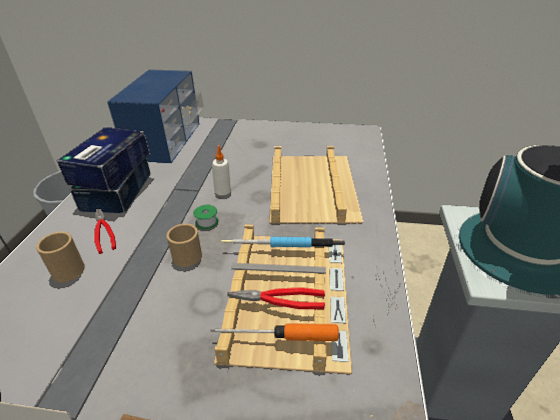

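Top view: left to right in the full rack are screwdriver, pliers, file and iron, with matching tags. The empty rack is turned a few degrees; its front corners are at crop (447,415) and (740,388). The side view shows the same order. Next I fit both rack poses from the corners.

```bash
cat >> h.py <<'E'
from scipy.optimize import least_squares
def rackpts(p,L):
    x,y,t=p; c,s_=np.cos(t),np.sin(t); L=np.array(L,float)
    return np.c_[x+c*L[:,0]-s_*L[:,1], y+s_*L[:,0]+c*L[:,1], L[:,2]]
def fit(s,px,L,p0):
    f=lambda p:(proj(s,rackpts(p,L))-px).ravel()
    o=least_squares(f,p0,x_scale=[10,10,.1],loss='soft_l1'); return o.x,o.fun.reshape(-1,2)
E
python3 - <<'E'
from h import *
s=r.snapshot('top')
C=lambda a:np.array(a,float)*0.375+[120,120]-0.3
L=[(-140,170,6),(-140,-170,6),(94,170,44),(94,-170,44)]
for n,px,p0 in (('full',[(89,378),(382,369),(83,172),(376,163)],(540,200,0)),('empty',[(447,416),(740,388),(428,213),(719,185)],(530,-195,.08))):
    p,e=fit(s,C(px),L,p0); print(n,np.round(p,3),np.round(e,1).tolist())
    print(np.round(rackpts(p,[(0,y,0) for y in (120,40,-40,-120)])[:,:2],1).tolist())
E
```

```text
full [5.41769e+02 2.01936e+02 5.90000e-02] [[-0.6, 0.2], [0.8, 0.1], [-1.0, -0.2], [0.8, -0.1]]
[[534.6, 321.7], [539.4, 241.9], [544.1, 162.0], [548.9, 82.1]]
empty [ 5.18914e+02 -1.99212e+02  1.27000e-01] [[-0.4, 0.9], [0.3, 0.3], [-0.7, -0.5], [1.0, -0.7]]
[[503.7, -80.2], [513.8, -159.5], [524.0, -238.9], [534.2, -318.2]]
```

```bash
cat >> h.py <<'E'
from scipy.spatial.transform import Rotation as Ro
def go(x,y,z,yaw=None,step=35):
    st=r.state(); p=st['eef_pos']; M=Ro.from_quat(st['eef_rot']).as_matrix()
    cur=np.arctan2(M[1,1],M[0,1])-np.pi/2; yaw=cur if yaw is None else yaw
    sp=-(yaw-cur); d=np.array([x,y,z])-p
    xt=np.array([-np.cos(yaw),-np.sin(yaw),0]); yt=np.array([-np.sin(yaw),np.cos(yaw),0])
    t=np.array([d@xt,d@yt,-d[2]]); n=int(np.ceil(max(np.linalg.norm(t)/step,1)))
    print('t',round(float(st['time']),2),'pos',np.round(p,1),'yaw',round(cur,3),'tilt',np.round(M[:2,2],3),'| spin total',round(sp/(np.pi/2),3),'shift total/100',np.round(t/100,3),'n',n,'row',np.round(t/100/n,3))
E
python3 -c "
from h import *
go(480,125,330,.059)"
```

```text
t 1.45 pos [219.3 638.4 218.7] yaw -0.331 tilt [-0.  0.] | spin total -0.248 shift total/100 [-2.3   -5.279 -1.113] n 17 row [-0.135 -0.311 -0.065]
```

Call:
{"name": "servo_tool", "arguments": {"rows": [[0, 0, -0.2, -0.083], [0, 0, -0.2, -0.083], [0, 0, -0.2, -0.082], [-0.135, -0.311, -0.03, 0], [-0.135, -0.311, -0.03, 0], [-0.135, -0.311, -0.03, 0], [-0.135, -0.311, -0.03, 0], [-0.135, -0.311, -0.03, 0], [-0.135, -0.311, -0.03, 0], [-0.135, -0.311, -0.03, 0], [-0.135, -0.311, -0.03, 0], [-0.135, -0.311, -0.03, 0], [-0.135, -0.311, -0.03, 0], [-0.135, -0.311, -0.03, 0], [-0.135, -0.311, -0.03, 0], [-0.135, -0.311, -0.03, 0], [-0.135, -0.311, -0.03, 0], [-0.135, -0.311, -0.03, 0], [-0.135, -0.311, -0.03, 0], [-0.135, -0.311, -0.03, 0]], "claw": 0.45, "force": 25}}

```text
time: 3.45
eef_pos: [479.8, 122.7, 330.0]
eef_rot: [-0.029, 1.0, 0.0, 0.0]
force: [0.6, -0.1, -0.5]
opening: 51.2
grasp_force: 0.0
```

```bash
python3 - <<'E'
from h import *
go(480,125,330,.059)
s=snap('wrist','w1.png')
R,_=cv2.Rodrigues(np.array(s['rvec'],float)); print(-R.T@np.array(s['tvec']).ravel(), R[2])
for n,z in {'screwdriver':24,'pliers':30,'iron':23,'file':30,'full_rack':0,'tag_pliers':9,'tag_iron':9,'tag_file':9,'tag_screwdriver':9}.items():
    for d in r.landmark_of(n,'wrist')[:2]:
        print(n,round(d['p'],2),np.round(d['position'],1),np.round(ray(s,d['position'],z)[:2],1))
E
```

```text
t 3.45 pos [479.8 122.7 330. ] yaw 0.059 tilt [0.001 0.   ] | spin total -0.0 shift total/100 [-0.004  0.023 -0.   ] n 1 row [-0.004  0.023 -0.   ]
[411.32136534 118.86995382 496.02349997] [ 0.24791782  0.01445022 -0.96867329]
screwdriver 0.66 [423.3 220.2] [535.4 321.9]
pliers 0.72 [366.5 224. ] [543.7 243.2]
iron 0.77 [244.8 222.2] [553.   77.8]
file 0.6 [304.7 226.8] [552.6 159.9]
file 0.35 [330.7 217.6] [537.6 193.9]
full_rack 0.75 [330.1 220.4] [549.9 198.3]
full_rack 0.53 [245.2 219.7] [556.1  76.2]
tag_pliers 0.88 [366.9 125.7] [414.7 233.3]
tag_iron 0.93 [243.3 127.9] [427.1  70.1]
tag_iron 0.23 [364.2 127.7] [417.4 230.1]
tag_file 0.94 [308.6 130.7] [425.7 156.8]
tag_file 0.39 [244.2 131.8] [432.1  71.5]
tag_screwdriver 0.86 [427.4 129.7] [415.1 314.1]
```

View pics/w1.png

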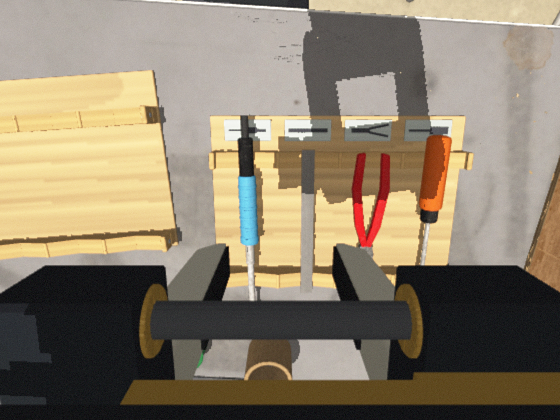

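The wrist view shows the iron's blue grip at about (247,176)–(250,244), the file at (308,150)–(306,292), the pliers' handle ends at (361,154) and (384,154), the screwdriver handle at (438,137)–(429,222), and the rack's front corners at (209,115) and (464,115).

```bash
python3 - <<'E'
from h import *
s=r.snapshot('wrist')
L=[(-140,-170,6),(-140,170,6),(-94,-170,44),(-94,170,44)]
p,e=fit(s,np.array([(209,115.5),(464,115.5),(209,152),(472,152)]),L,(540,200,.06)); print(p,e.round(1).tolist())
print(rackpts(p,[(0,y,0) for y in (120,40,-40,-120)])[:,:2].round(1).tolist())
q=lambda n,px,z:print(n,ray(s,px,z)[:2].round(1))
q('iron66',(246,176),38);q('iron-18',(250,244),38)
q('fileN',(308,150),34);q('fileF',(306,292),34)
q('pl1',(361,154),38);q('pl2',(384,154),38);q('plpiv',(366,250),40)
q('sd115',(438,137),45);q('sd20',(429,222),42)
E
```

```text
[5.42174341e+02 2.02573996e+02 5.97767608e-02] [[-1.1, -0.6], [1.2, -0.5], [-5.3, 0.7], [3.7, 0.8]]
[[535.0, 322.4], [539.8, 242.5], [544.6, 162.6], [549.3, 82.8]]
iron66 [485.6  80.6]
iron-18 [577.9  89.3]
fileN [448.1 158. ]
fileF [646.3 170.8]
pl1 [448.8 225.1]
pl2 [447.  254.2]
plpiv [576.3 246.3]
sd115 [421.7 315.9]
sd20 [531.6 324. ]
```

```bash
python3 -c "
from h import *
go(525,82.5,90,.06);go(525,82.5,17,.06)"
```

```text
t 4.0 pos [479.2 124.7 329.7] yaw 0.06 tilt [0. 0.] | spin total -0.0 shift total/100 [-0.432 -0.449  2.397] n 8 row [-0.054 -0.056  0.3  ]
t 4.0 pos [479.2 124.7 329.7] yaw 0.06 tilt [0. 0.] | spin total -0.0 shift total/100 [-0.432 -0.449  3.127] n 10 row [-0.043 -0.045  0.313]
```

Call:
{"name": "servo_tool", "arguments": {"rows": [[-0.054, -0.056, 0.3, 0], [-0.054, -0.056, 0.3, 0], [-0.054, -0.056, 0.3, 0], [-0.054, -0.056, 0.3, 0], [-0.054, -0.056, 0.3, 0], [-0.054, -0.056, 0.3, 0], [-0.054, -0.056, 0.3, 0], [-0.054, -0.057, 0.3, 0], [0, 0, 0.2, 0], [0, 0, 0.2, 0], [0, 0, 0.2, 0], [0, 0, 0.13, 0], [0, 0, 0, 0], [0, 0, 0, 0]]}}

```text
time: 5.4
eef_pos: [525.4, 82.0, 17.2]
eef_rot: [-0.03, 1.0, 0.0, 0.0]
force: [0.5, 0.2, 0.4]
opening: 51.2
grasp_force: 0.0
```

Call:
{"name": "servo_tool", "arguments": {"rows": [[0, 0, 0, 0], [0, 0, 0, 0], [0, 0, 0, 0], [0, 0, 0, 0], [0, 0, 0, 0], [0, 0, 0, 0]], "claw": 1, "force": 25}}

```text
time: 6.0
eef_pos: [525.3, 81.8, 16.9]
eef_rot: [-0.029, 1.0, -0.0, 0.0]
force: [-0.3, 0.6, 2.0]
opening: 22.3
grasp_force: 25.0
```

```bash
python3 -c "
from h import *
go(460,-195,300,.127)"
```

```text
t 6.0 pos [525.3  81.8  16.9] yaw 0.059 tilt [ 0. -0.] | spin total -0.043 shift total/100 [ 0.998 -2.663 -2.831] n 12 row [ 0.083 -0.222 -0.236]
```

Call:
{"name": "servo_tool", "arguments": {"rows": [[0, 0, -0.15, 0], [0, 0, -0.25, 0], [0, 0, -0.3, 0], [0, 0, -0.3, 0], [0, 0, -0.2, -0.043], [0.09, -0.24, -0.15, 0], [0.09, -0.24, -0.15, 0], [0.09, -0.24, -0.15, 0], [0.09, -0.24, -0.15, 0], [0.09, -0.24, -0.15, 0], [0.09, -0.24, -0.15, 0], [0.09, -0.24, -0.15, 0], [0.09, -0.24, -0.15, 0], [0.09, -0.24, -0.15, 0], [0.09, -0.24, -0.15, 0], [0.09, -0.26, -0.14, 0], [0, 0, 0, 0], [0, 0, 0, 0]]}}

```text
time: 7.8
eef_pos: [460.2, -194.7, 301.3]
eef_rot: [-0.063, 0.998, -0.0, 0.0]
force: [-0.1, 0.7, -0.4]
opening: 22.3
grasp_force: 25.0
```

```bash
python3 - <<'E'
from h import *
go(460,-195,300,.127)
s=snap('wrist','w2.png')
print(r.state()['opening'])
L=[(-140,-170,6),(-140,170,6),(-94,-170,44),(-94,170,44),(94,-170,44),(94,170,44)]
print(proj(s,rackpts((518.9,-199.2,.127),L)).round(0).tolist())
E
```

```text
t 7.8 pos [ 460.2 -194.7  301.3] yaw 0.125 tilt [ 0.001 -0.   ] | spin total -0.001 shift total/100 [ 0.002 -0.003  0.013] n 1 row [ 0.002 -0.003  0.013]
22.311887910072645
[[134.0, 107.0], [408.0, 106.0], [125.0, 147.0], [416.0, 146.0], [141.0, 293.0], [403.0, 293.0]]
```

View pics/w2.png

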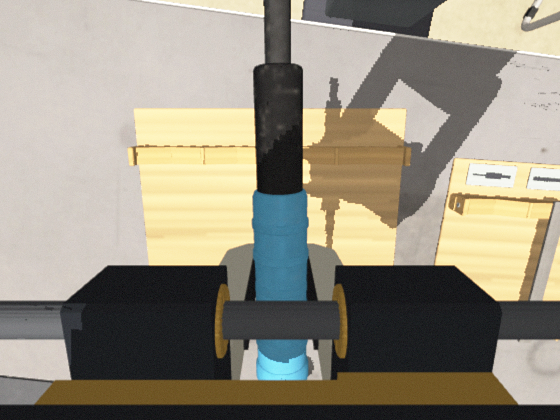

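The empty rack's front corners are at (135,108) and (406,108), within 2 px of the prediction, and the iron is held straight.

```bash
cat >> h.py <<'E'
F=(542.0,202.3,.0597); E=(520.5,-199.3,.127)
def gol(k,x,y,z,step=35):
    P=rackpts(k,[(x,y,z)])[0]; go(*P,k[2],step)
E
python3 -c "
from h import *
gol(E,-26,120,90);gol(E,-26,120,18)"
```

```text
t 7.85 pos [ 460.3 -194.2  300.8] yaw 0.126 tilt [-0.  0.] | spin total -0.001 shift total/100 [-0.331  1.073  2.108] n 7 row [-0.047  0.153  0.301]
t 7.85 pos [ 460.3 -194.2  300.8] yaw 0.126 tilt [-0.  0.] | spin total -0.001 shift total/100 [-0.331  1.073  2.828] n 9 row [-0.037  0.119  0.314]
```

Call:
{"name": "servo_tool", "arguments": {"rows": [[-0.055, 0.179, 0.25, 0], [-0.055, 0.179, 0.25, 0], [-0.055, 0.179, 0.25, 0], [-0.055, 0.179, 0.25, 0], [-0.055, 0.179, 0.25, 0], [-0.056, 0.178, 0.25, 0], [0, 0, 0.3, 0], [0, 0, 0.3, 0], [0, 0, 0.2, 0], [0, 0, 0.2, 0], [0, 0, 0.15, 0], [0, 0, 0.1, 0], [0, 0, 0.08, 0], [0, 0, 0, 0], [0, 0, 0, 0]]}}

```text
time: 9.35
eef_pos: [480.0, -83.9, 18.1]
eef_rot: [-0.063, 0.998, -0.0, 0.0]
force: [0.7, -0.2, -0.1]
opening: 22.4
grasp_force: 25.0
```

Call:
{"name": "servo_tool", "arguments": {"rows": [[0, 0, 0, 0], [0, 0, 0, 0], [0, 0, 0, 0], [0, 0, 0, 0], [0, 0, -0.1, 0], [0, 0, -0.2, 0], [0, 0, -0.3, 0], [0, 0, -0.3, 0], [0, 0, -0.2, 0]], "claw": 0.45}}

```text
time: 10.25
eef_pos: [480.2, -84.0, 130.7]
eef_rot: [-0.063, 0.998, -0.0, 0.001]
force: [-0.2, 0.5, 0.1]
opening: 51.1
grasp_force: 0.0
```

```bash
python3 -c "
from h import *
gol(F,0,-40,130);gol(F,0,-40,14)"
```

```text
t 10.25 pos [480.2 -84.  130.7] yaw 0.126 tilt [ 0.002 -0.001] | spin total 0.042 shift total/100 [-0.788  2.421  0.007] n 8 row [-0.098  0.303  0.001]
t 10.25 pos [480.2 -84.  130.7] yaw 0.126 tilt [ 0.002 -0.001] | spin total 0.042 shift total/100 [-0.788  2.421  1.167] n 9 row [-0.088  0.269  0.13 ]
```

Call:
{"name": "servo_tool", "arguments": {"rows": [[0, 0, 0, 0.042], [-0.1, 0.303, 0, 0], [-0.1, 0.303, 0, 0], [-0.1, 0.303, 0, 0], [-0.1, 0.303, 0, 0], [-0.1, 0.303, 0, 0], [-0.1, 0.303, 0, 0], [-0.1, 0.303, 0, 0], [-0.1, 0.305, 0, 0], [0, 0, 0.3, 0], [0, 0, 0.3, 0], [0, 0, 0.25, 0], [0, 0, 0.2, 0], [0, 0, 0.11, 0], [0, 0, 0, 0], [0, 0, 0, 0]]}}

```text
time: 11.85
eef_pos: [545.5, 163.2, 12.8]
eef_rot: [-0.03, 1.0, 0.0, 0.0]
force: [-1.0, 0.3, -0.6]
opening: 51.4
grasp_force: 0.0
```

Call:
{"name": "servo_tool", "arguments": {"rows": [[0, 0, 0, 0], [0, 0, 0, 0], [0, 0, 0, 0], [0, 0, 0, 0], [0, 0, 0, 0], [0, 0, 0, 0], [0, 0, 0, 0]], "claw": 1, "force": 35}}

```text
time: 12.55
eef_pos: [545.0, 163.1, 11.7]
eef_rot: [-0.03, 1.0, -0.0, 0.0]
force: [0.3, 0.2, 1.3]
opening: 15.8
grasp_force: 35.0
```

```bash
python3 -c "
from h import *
s=r.snapshot('side')
for d in r.landmark_of('iron','side')[:2]: print(d, ray(s,d['position'],23))
s=r.snapshot('top')
for n,c in (('iron',23),('empty_rack',0)):
  for d in r.landmark_of(n,'top')[:2]: print(n,d, ray(s,d['position'],c))
print(rackpts(E,[(0,120,23)]))
gol(E,2,40,130);gol(E,2,40,15)"
```

```text
{'position': [306.4, 202.7], 'p': 0.79} [509.52332102 -88.35618499  23.        ]
{'position': [333.2, 252.4], 'p': 0.73} [434.11392648  91.92788984  23.        ]
iron {'position': [296.5, 227.1], 'p': 0.73} [508.85785174 -73.29503427  23.        ]
iron {'position': [244.2, 252.9], 'p': 0.36} [425.70261088  83.36016803  23.        ]
empty_rack {'position': [336.1, 224.6], 'p': 0.81} [ 522.75001047 -197.3104904     0.        ]
[[505.30093463 -80.26643998  23.        ]]
t 12.8 pos [545.1 163.1  11.8] yaw 0.06 tilt [0. 0.] | spin total -0.042 shift total/100 [ 0.683 -3.163 -1.182] n 10 row [ 0.068 -0.316 -0.118]
t 12.8 pos [545.1 163.1  11.8] yaw 0.06 tilt [0. 0.] | spin total -0.042 shift total/100 [ 0.683 -3.163 -0.032] n 10 row [ 0.068 -0.316 -0.003]
```

Call:
{"name": "servo_tool", "arguments": {"rows": [[0, 0, -0.15, 0], [0, 0, -0.25, 0], [0, 0, -0.3, 0], [0, 0, -0.3, 0], [0, 0, -0.18, -0.042], [0.07, -0.316, 0, 0], [0.07, -0.316, 0, 0], [0.07, -0.316, 0, 0], [0.07, -0.316, 0, 0], [0.07, -0.316, 0, 0], [0.07, -0.316, 0, 0], [0.07, -0.316, 0, 0], [0.07, -0.316, 0, 0], [0.07, -0.316, 0, 0], [0.08, -0.319, 0, 0], [0, 0, 0, 0], [0, 0, 0, 0]]}}

```text
time: 14.5
eef_pos: [514.3, -160.1, 130.3]
eef_rot: [-0.062, 0.998, 0.0, 0.0]
force: [0.4, 0.2, -0.3]
opening: 15.4
grasp_force: 35.0
```

```bash
python3 -c "
from h import *
print(r.state()['opening'])
gol(E,0,40,13)"
```

```text
15.443186977932555
t 14.5 pos [ 514.3 -160.1  130.3] yaw 0.125 tilt [0. 0.] | spin total -0.001 shift total/100 [-0.012  0.003  1.173] n 4 row [-0.003  0.001  0.293]
```

Call:
{"name": "servo_tool", "arguments": {"rows": [[0, 0, 0.3, 0], [0, 0, 0.3, 0], [0, 0, 0.25, 0], [0, 0, 0.15, 0], [0, 0, 0.1, 0], [0, 0, 0.06, 0], [0, 0, 0, 0], [0, 0, 0, 0]]}}

```text
time: 15.3
eef_pos: [514.9, -159.8, 14.6]
eef_rot: [-0.063, 0.998, -0.0, 0.0]
force: [0.3, -0.2, -0.5]
opening: 15.7
grasp_force: 35.0
```

Call:
{"name": "servo_tool", "arguments": {"rows": [[0, 0, 0, 0], [0, 0, 0, 0], [0, 0, 0, 0], [0, 0, 0, 0], [0, 0, -0.1, 0], [0, 0, -0.2, 0], [0, 0, -0.3, 0], [0, 0, -0.3, 0], [0, 0, -0.3, 0]], "claw": 0.3}}

```text
time: 16.2
eef_pos: [514.3, -159.6, 135.7]
eef_rot: [-0.063, 0.998, -0.0, 0.0]
force: [-0.4, -0.0, -0.2]
opening: 65.5
grasp_force: 0.0
```

```bash
python3 -c "
from h import *
gol(F,0,40,130);gol(F,0,40,17)"
```

```text
t 16.2 pos [ 514.3 -159.6  135.7] yaw 0.126 tilt [ 0. -0.] | spin total 0.042 shift total/100 [-0.493  3.996  0.057] n 12 row [-0.041  0.333  0.005]
t 16.2 pos [ 514.3 -159.6  135.7] yaw 0.126 tilt [ 0. -0.] | spin total 0.042 shift total/100 [-0.493  3.996  1.187] n 12 row [-0.041  0.333  0.099]
```

Call:
{"name": "servo_tool", "arguments": {"rows": [[0, 0, 0, 0.042], [-0.041, 0.334, 0, 0], [-0.041, 0.334, 0, 0], [-0.041, 0.334, 0, 0], [-0.041, 0.334, 0, 0], [-0.041, 0.334, 0, 0], [-0.041, 0.334, 0, 0], [-0.041, 0.334, 0, 0], [-0.041, 0.334, 0, 0], [-0.041, 0.334, 0, 0], [-0.041, 0.334, 0, 0], [-0.041, 0.334, 0, 0], [-0.041, 0.336, 0, 0], [0, 0, 0.4, 0], [0, 0, 0.3, 0], [0, 0, 0.25, 0], [0, 0, 0.15, 0], [0, 0, 0.08, 0], [0, 0, 0, 0], [0, 0, 0, 0]]}}

```text
time: 18.2
eef_pos: [540.0, 243.7, 17.0]
eef_rot: [-0.03, 1.0, 0.0, 0.001]
force: [0.3, 0.4, 0.3]
opening: 64.9
grasp_force: 0.0
```

Call:
{"name": "servo_tool", "arguments": {"rows": [[0, 0, 0, 0], [0, 0, 0, 0], [0, 0, 0, 0], [0, 0, 0, 0], [0, 0, 0, 0], [0, 0, 0, 0]], "claw": 1, "force": 35}}

```text
time: 18.8
eef_pos: [539.4, 243.6, 15.8]
eef_rot: [-0.03, 1.0, 0.0, 0.0]
force: [-0.4, 0.2, 2.4]
opening: 35.0
grasp_force: 34.6
```

```bash
python3 -c "
from h import *
s=r.snapshot('top')
for d in r.landmark_of('file','top')[:2]: print(d, ray(s,d['position'],30))
print(rackpts(E,[(0,40,30)]))
gol(E,0,-40,130);gol(E,0,-40,18)"
```

```text
{'position': [327.0, 228.6], 'p': 0.65} [ 506.24207228 -165.78835209   30.        ]
{'position': [322.8, 150.7], 'p': 0.23} [ 749.63748398 -149.56941974   30.        ]
[[ 515.43364488 -159.62214666   30.        ]]
t 18.9 pos [539.4 243.6  15.8] yaw 0.06 tilt [0. 0.] | spin total -0.042 shift total/100 [ 0.748 -4.769 -1.142] n 15 row [ 0.05  -0.318 -0.076]
t 18.9 pos [539.4 243.6  15.8] yaw 0.06 tilt [0. 0.] | spin total -0.042 shift total/100 [ 0.748 -4.769 -0.022] n 14 row [ 0.053 -0.341 -0.002]
```

Call:
{"name": "servo_tool", "arguments": {"rows": [[0, 0, 0, 0], [0, 0, -0.1, 0], [0, 0, -0.2, 0], [0, 0, -0.3, 0], [0, 0, -0.3, 0], [0, 0, -0.25, 0], [0, 0, 0, 0], [0, 0, 0, 0]]}}

```text
time: 19.7
eef_pos: [539.3, 243.6, 130.7]
eef_rot: [-0.03, 1.0, 0.0, 0.0]
force: [-0.5, -1.3, -2.2]
opening: 35.3
grasp_force: 34.6
```

```bash
python3 -c "
from h import *
s=snap('wrist','w3.png'); st=r.state(); print(st['opening'],st['force'],st['torque'],st['grasp_force'])"
```

```text
35.23245066710568 [ 0.22666352  0.10253727 -1.60956306] [-0.00241893 -0.08886693  0.02397083] 34.61455534212291
```

View pics/w3.png

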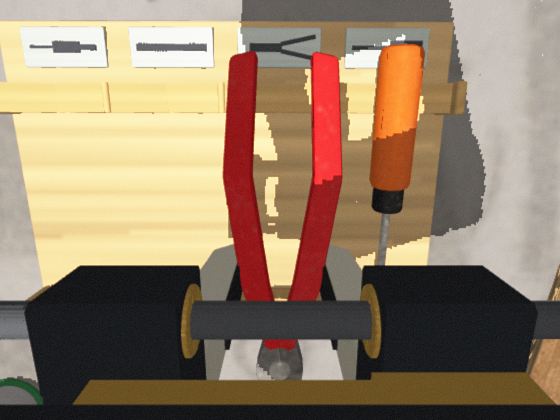

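The pliers are held straight. Their handle ends are at (243,57) and (325,57), so I can check the lengthwise offset.

```bash
python3 -c "
from h import *
s=r.snapshot('wrist')
for z in (145,151,155):
  a=ray(s,(243,56),z);b=ray(s,(325,56),z);m=(a+b)/2-r.state()['eef_pos'];c=np.cos(.06);print(z,np.linalg.norm(a-b),m[0]*c+m[1]*.06, m[1]*c-m[0]*.06)
for d in r.landmark_of('pliers','wrist')[:2]: print(d, ray(s,d['position'],147)-r.state()['eef_pos'])
"
```

```text
145 32.09736576411582 -91.82229407221006 1.490722514042484
151 30.820238328480215 -90.87977869552653 1.4427172493726195
155 29.96882003805647 -90.25143511107079 1.410713739592735
{'position': [284.9, 276.2], 'p': 0.92} [ 0.49081924  2.15144036 17.86390469]
```

```bash
python3 -c "
from h import *
gol(E,-3,-40.5,130)"
```

```text
t 19.85 pos [538.8 243.4 129.1] yaw 0.06 tilt [-0.002 -0.001] | spin total -0.042 shift total/100 [ 0.772 -4.773 -0.009] n 14 row [ 0.055 -0.341 -0.001]
```

Call:
{"name": "servo_tool", "arguments": {"rows": [[0, 0, 0, -0.042], [0.055, -0.341, 0, 0], [0.055, -0.341, 0, 0], [0.055, -0.341, 0, 0], [0.055, -0.341, 0, 0], [0.055, -0.341, 0, 0], [0.055, -0.341, 0, 0], [0.055, -0.341, 0, 0], [0.055, -0.341, 0, 0], [0.055, -0.341, 0, 0], [0.055, -0.341, 0, 0], [0.055, -0.341, 0, 0], [0.055, -0.341, 0, 0], [0.055, -0.341, 0, 0], [0.055, -0.341, 0, 0], [0, 0, 0, 0], [0, 0, 0, 0]]}}

```text
time: 21.55
eef_pos: [522.6, -239.9, 129.4]
eef_rot: [-0.062, 0.998, 0.001, -0.001]
force: [0.3, 0.2, -1.5]
opening: 35.3
grasp_force: 34.6
```

```bash
python3 -c "
from h import *
gol(E,-3,-40.5,17);print(r.state()['opening'])"
```

```text
t 21.55 pos [ 522.6 -239.9  129.4] yaw 0.125 tilt [-0.002  0.001] | spin total -0.001 shift total/100 [-1.000e-03  1.000e-03  1.124e+00] n 4 row [-0.     0.     0.281]
35.29963074967616
```

Call:
{"name": "servo_tool", "arguments": {"rows": [[0, 0, 0.3, 0], [0, 0, 0.3, 0], [0, 0, 0.25, 0], [0, 0, 0.12, 0], [0, 0, 0.1, 0], [0, 0, 0.05, 0], [0, 0, 0, 0], [0, 0, 0, 0]]}}

```text
time: 22.35
eef_pos: [523.6, -239.9, 19.6]
eef_rot: [-0.063, 0.998, -0.0, 0.0]
force: [0.8, 0.0, -2.1]
opening: 35.1
grasp_force: 34.6
```

Call:
{"name": "servo_tool", "arguments": {"rows": [[0, 0, 0, 0], [0, 0, 0, 0], [0, 0, 0, 0], [0, 0, 0, 0], [0, 0, -0.1, 0], [0, 0, -0.2, 0], [0, 0, -0.3, 0], [0, 0, -0.3, 0], [0, 0, -0.3, 0]], "claw": 0.35}}

```text
time: 23.25
eef_pos: [523.0, -239.7, 140.7]
eef_rot: [-0.063, 0.998, -0.0, 0.0]
force: [-0.6, -0.1, -1.1]
opening: 60.5
grasp_force: 0.0
```

```bash
python3 -c "
from h import *
gol(F,-50,120,135,38);gol(F,-50,120,22,38)"
```

```text
t 23.25 pos [ 523.  -239.7  140.7] yaw 0.126 tilt [ 0. -0.] | spin total 0.042 shift total/100 [0.047 5.601 0.057] n 15 row [0.003 0.373 0.004]
t 23.25 pos [ 523.  -239.7  140.7] yaw 0.126 tilt [ 0. -0.] | spin total 0.042 shift total/100 [0.047 5.601 1.187] n 16 row [0.003 0.35  0.074]
```

Call:
{"name": "servo_tool", "arguments": {"rows": [[0, 0, 0, 0.042], [0.003, 0.35, 0, 0], [0.003, 0.35, 0, 0], [0.003, 0.35, 0, 0], [0.003, 0.35, 0, 0], [0.003, 0.35, 0, 0], [0.003, 0.35, 0, 0], [0.003, 0.35, 0, 0], [0.003, 0.35, 0, 0], [0.003, 0.35, 0, 0], [0.003, 0.35, 0, 0], [0.003, 0.35, 0, 0], [0.003, 0.35, 0, 0], [0.003, 0.35, 0, 0], [0.003, 0.35, 0, 0], [0.003, 0.35, 0, 0], [0, 0, 0, 0], [0, 0, 0, 0]]}}

```text
time: 25.05
eef_pos: [486.8, 284.4, 139.1]
eef_rot: [-0.031, 1.0, -0.0, 0.0]
force: [-0.5, -0.2, 0.1]
opening: 60.7
grasp_force: 0.0
```

```bash
python3 -c "
from h import *
gol(F,-50,120,22,38)
s=snap('top','t2.png')
im=cv2.imread('pics/t2.png')[120:300,120:420]
cv2.imwrite('pics/t2c.png',cv2.resize(im,(800,480),interpolation=cv2.INTER_CUBIC))
for n in ('pliers','file','iron'):
  for d in r.landmark_of(n,'top')[:2]: print(n,d, ray(s,d['position'],28))
print(rackpts(E,[(0,-40,28),(0,40,0),(0,120,0)]))"
```

```text
t 25.05 pos [486.8 284.4 139.1] yaw 0.062 tilt [ 0. -0.] | spin total 0.001 shift total/100 [-0.002  0.347  1.171] n 4 row [-0.001  0.087  0.293]
pliers {'position': [350.5, 225.3], 'p': 0.94} [ 518.66038332 -237.5545419    28.        ]
pliers {'position': [246.2, 251.6], 'p': 0.23} [429.54115431  77.16486335  28.        ]
file {'position': [326.7, 230.3], 'p': 0.55} [ 501.23174101 -165.16735414   28.        ]
file {'position': [324.5, 151.3], 'p': 0.22} [ 748.42735772 -155.10376213   28.        ]
iron {'position': [297.6, 227.3], 'p': 0.9} [507.80637185 -76.42018314  28.        ]
[[ 525.56635512 -238.97785334   28.        ]
 [ 515.43364488 -159.62214666    0.        ]
 [ 505.30093463  -80.26643998    0.        ]]
```

View pics/t2c.png

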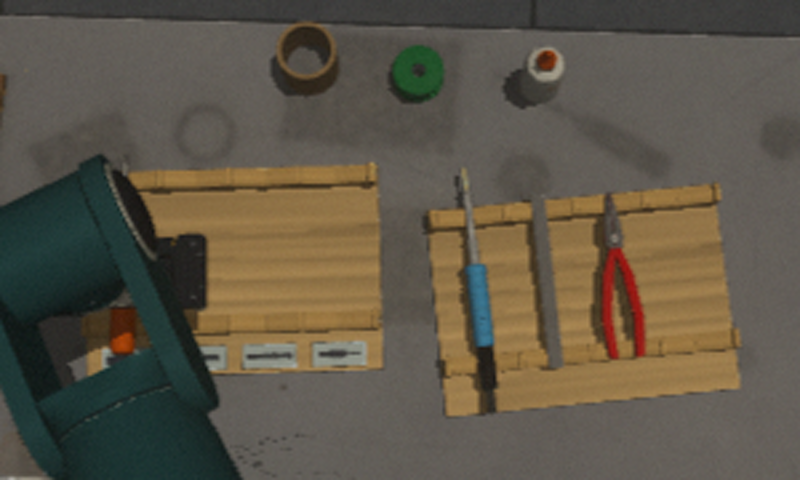

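Iron, file and pliers lie in their lanes, and the bystanders haven't moved. Next is the screwdriver.

Call:
{"name": "servo_tool", "arguments": {"rows": [[0, 0.17, 0.1, 0], [0, 0.177, 0.2, 0], [0, 0, 0.3, 0], [0, 0, 0.25, 0], [0, 0, 0.15, 0], [0, 0, 0.1, 0], [0, 0, 0.07, 0], [0, 0, 0, 0], [0, 0, 0, 0]]}}

```text
time: 26.15
eef_pos: [485.3, 318.9, 22.5]
eef_rot: [-0.03, 1.0, 0.0, 0.0]
force: [0.0, -0.0, 0.1]
opening: 59.9
grasp_force: 0.0
```

Call:
{"name": "servo_tool", "arguments": {"rows": [[0, 0, 0, 0], [0, 0, 0, 0], [0, 0, 0, 0], [0, 0, 0, 0], [0, 0, 0, 0], [0, 0, 0, 0], [0, 0, 0, 0]], "claw": 1, "force": 35}}

```text
time: 26.85
eef_pos: [484.9, 318.7, 21.7]
eef_rot: [-0.03, 1.0, 0.0, 0.0]
force: [-0.2, 0.1, 1.1]
opening: 28.4
grasp_force: 35.0
```

Call:
{"name": "servo_tool", "arguments": {"rows": [[0, 0, -0.1, 0], [0, 0, -0.2, 0], [0, 0, -0.3, 0], [0, 0, -0.3, 0], [0, 0, -0.25, 0], [0, 0, 0, 0], [0, 0, 0, 0]]}}

```text
time: 27.55
eef_pos: [484.9, 318.7, 137.1]
eef_rot: [-0.03, 1.0, 0.0, 0.0]
force: [0.7, 0.4, -1.9]
opening: 27.8
grasp_force: 35.0
```

```bash
python3 -c "
from h import *
gol(E,-51,-120,135,38)
s=snap('wrist','w4.png')"
```

```text
t 27.55 pos [484.9 318.7 137.1] yaw 0.06 tilt [0.001 0.   ] | spin total -0.042 shift total/100 [ 0.813 -6.383  0.021] n 17 row [ 0.048 -0.375  0.001]
```

View pics/w4.png

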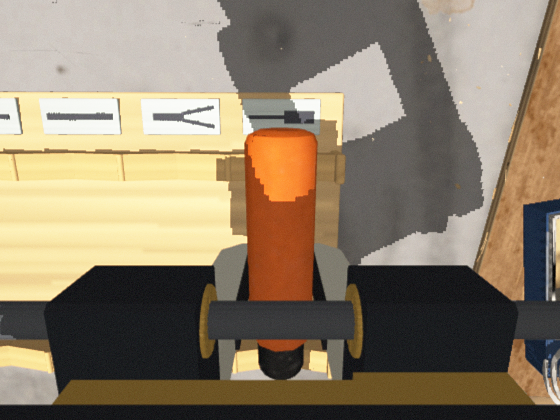

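The screwdriver is held straight by its handle.

Call:
{"name": "servo_tool", "arguments": {"rows": [[0, 0, 0, -0.042], [0.048, -0.375, 0, 0], [0.048, -0.375, 0, 0], [0.048, -0.375, 0, 0], [0.048, -0.375, 0, 0], [0.048, -0.375, 0, 0], [0.048, -0.375, 0, 0], [0.048, -0.375, 0, 0], [0.048, -0.375, 0, 0], [0.048, -0.375, 0, 0], [0.048, -0.375, 0, 0], [0.048, -0.375, 0, 0], [0.048, -0.375, 0, 0], [0.048, -0.375, 0, 0], [0.048, -0.375, 0, 0], [0.048, -0.375, 0, 0], [0.048, -0.375, 0, 0], [0.048, -0.383, 0, 0], [0, 0, 0, 0], [0, 0, 0, 0]]}}

```text
time: 29.6
eef_pos: [483.7, -325.0, 135.1]
eef_rot: [-0.062, 0.998, 0.001, -0.001]
force: [0.1, -0.3, -1.2]
opening: 28.0
grasp_force: 35.0
```

```bash
python3 -c "
from h import *
gol(E,-51,-120,22,38)"
```

```text
t 29.6 pos [ 483.7 -325.   135.1] yaw 0.125 tilt [-0.002  0.002] | spin total -0.001 shift total/100 [-0.015  0.     1.131] n 3 row [-0.005  0.     0.377]
```

Call:
{"name": "servo_tool", "arguments": {"rows": [[-0.015, 0, 0.3, 0], [0, 0, 0.3, 0], [0, 0, 0.25, 0], [0, 0, 0.13, 0], [0, 0, 0.1, 0], [0, 0, 0.06, 0], [0, 0, 0, 0], [0, 0, 0, 0]]}}

```text
time: 30.4
eef_pos: [486.2, -324.8, 23.5]
eef_rot: [-0.063, 0.998, -0.0, 0.0]
force: [0.6, 0.6, -1.4]
opening: 28.3
grasp_force: 35.0
```

Call:
{"name": "servo_tool", "arguments": {"rows": [[0, 0, 0, 0], [0, 0, 0, 0], [0, 0, 0, 0], [0, 0, 0, 0], [0, 0, -0.1, 0], [0, 0, -0.2, 0], [0, 0, -0.3, 0], [0, 0, -0.3, 0], [0, 0, -0.3, 0], [0.1, 0, -0.3, 0], [0.1, 0.2, -0.3, 0], [0.1, 0.3, -0.3, 0], [0.1, 0.3, -0.3, 0], [0.1, 0.3, -0.1, 0], [0, 0.2, 0, 0], [0, 0, 0, 0], [0, 0, 0, 0]], "claw": 0.45}}

```text
time: 32.1
eef_pos: [419.8, -202.0, 273.2]
eef_rot: [-0.064, 0.998, -0.0, 0.0]
force: [-0.0, -0.1, -0.9]
opening: 50.9
grasp_force: 0.0
```

```bash
python3 - <<'G'
from h import *
s=snap('wrist','w5.png')
for n,z in {'screwdriver':24,'pliers':30,'iron':23,'file':30,'empty_rack':0}.items():
  for c,q in (('wrist',s),('side',r.snapshot('side'))):
    for d in r.landmark_of(n,c)[:1]:
        P=ray(q,d['position'],z)[:2]-E[:2]; a=E[2]
        print(n,c,round(d['p'],2),np.round(d['position']),'local',np.round([P[0]*np.cos(a)+P[1]*np.sin(a),P[1]*np.cos(a)-P[0]*np.sin(a)],1))
L=[(-140,-170,6),(-140,170,6),(-94,-163,44),(-94,163,44)]
print(proj(s,rackpts(E,L)).round(0).tolist()); print(r.state()['eef_pos'])
G
```

```text
screwdriver wrist 0.56 [176. 259.] local [   0.4 -120.2]
screwdriver side 0.72 [306. 159.] local [  -6.  -115.2]
pliers wrist 0.95 [243. 260.] local [ -0.2 -36.2]
pliers side 0.62 [304. 170.] local [  4.1 -40.4]
iron wrist 0.66 [363. 260.] local [  2.6 113. ]
iron side 0.59 [305. 205.] local [  6.7 120.3]
file wrist 0.59 [304. 262.] local [ 2.  38.9]
file side 0.7 [221. 192.] local [234.   72.8]
empty_rack wrist 0.75 [271. 249.] local [-3.9 -2.5]
empty_rack side 0.61 [306. 185.] local [-0.9 -6.4]
[[130.0, 143.0], [415.0, 143.0], [126.0, 187.0], [417.0, 187.0]]
[ 419.82048882 -201.95021463  272.67267686]
```

View pics/w5.png

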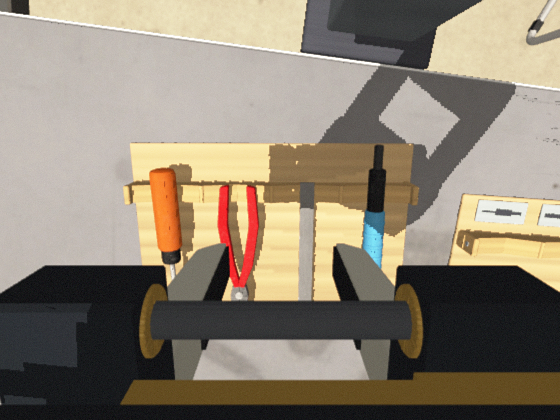

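All four tools sit in their mirrored lanes, matching the network positions. I check their near ends lengthwise, then hand in.

```bash
python3 - <<'G'
from h import *
s=r.snapshot('wrist'); a=E[2]; ok=True
for n,px,z,x0,yy in (('file',(306,184),34,-100,40),('pliers',(238,187),38,-96,-40),('screw',(163,169),45,-115,-120),('iron',(378,146),36,-141,120)):
    P=ray(s,px,z)[:2]-E[:2]; x=P[0]*np.cos(a)+P[1]*np.sin(a)-x0; y=P[1]*np.cos(a)-P[0]*np.sin(a)
    print(n,round(x,1),round(y-yy,1)); ok&=abs(x)<12 and abs(y-yy)<10
print(ok, r.sign_off() if ok else 'no')
G
```

```text
file 4.5 -0.8
pliers 3.2 1.8
screw 0.7 0.6
iron 2.4 -1.8
the job is handed in; nothing more can be done
True None
```

All four tools now lie in the empty rack in reverse order, each within about 5 mm of its place by my last camera check. I handed the job in at about 32 s with the bystanders untouched; the hand-in gave no verdict.

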